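Brush out flanged hubs at the parts washer

TASK

Slide every steel hub across the plate, without lifting it, onto a black washing pad of its own, roughly centred; any hub may have any pad. Then take the brush from its holder, dip its tip well down into the round pot of cleaner, and with it brush the bores of the hubs from the smallest to the largest, keeping the tip well down inside each bore for about four seconds without a break. Finally rinse the tip by dipping it well down into the square white cup for about a second and stand the brush back in its holder, leaving every hub centred on its pad, pot and cup upright where they are, and the other things on the plate alone.

Things in the scene. Friction and masses are not known exactly. Their poses are not given: they have to be found in the camera images.
- hub_small_mid (a point): The small flanged hub (may be absent): loose dark steel, a round flange 56 mm across and 18 mm thick lying on the plate, and on it a central upright tube (boss) 34 mm across with a bore 24 mm wide, open at the top and 24 mm deep. Overall 42 mm high, about 0.3 kg. The point is on its axis, half-way up (21 mm over the underside); z up.
- hub_medium_mid (a point): The medium flanged hub (may be absent): loose dark steel, a round flange 68 mm across and 18 mm thick lying on the plate, and on it a central upright tube (boss) 42 mm across with a bore 32 mm wide, open at the top and 30 mm deep. Overall 48 mm high, about 0.45 kg. The point is on its axis, half-way up (24 mm over the underside); z up.
- hub_large_mid (a point): The large flanged hub (may be absent): loose dark steel, a round flange 80 mm across and 18 mm thick lying on the plate, and on it a central upright tube (boss) 50 mm across with a bore 40 mm wide, open at the top and 36 mm deep. Overall 54 mm high, about 0.65 kg. The point is on its axis, half-way up (27 mm over the underside); z up.
- pad0 (a point): Centre of one of three round black rubber washing pads, 92 mm across, set flush in an aluminium strip on the work plate, in a row at 100 mm spacing (one end of the row; along x but for the strip's small yaw). Flat: hubs slide over it. At the plate's height.
- pad1 (a point): Centre of one of three round black rubber washing pads, 92 mm across, set flush in an aluminium strip on the work plate, in a row at 100 mm spacing (the middle of the row; along x but for the strip's small yaw). Flat: hubs slide over it. At the plate's height.
- pad2 (a point): Centre of one of three round black rubber washing pads, 92 mm across, set flush in an aluminium strip on the work plate, in a row at 100 mm spacing (the other end of the row; along x but for the strip's small yaw). Flat: hubs slide over it. At the plate's height.
- brush_grip (a point): The cleaning brush's wooden handle: loose, about 60 g, straight and round, 20 mm across, 180 mm long overall (handle from 55 to 180 mm above the tip). It stands upright, tip down, in its holder. The point is on the axis, 130 mm above the tip: grasp here. z points from tip to handle end.
- brush_tip (a point): The lowest point of the brush's black bristle tip on its axis; the tip is stiff, 14 mm across and 35 mm long. z points up the handle.
- holder_mouth (a point): Centre of the open top of the brush holder, a fixed upright square grey sleeve, 28 mm wide inside, 36 mm outside, on a 70 mm square foot; the mouth is 84 mm and its inner floor 4 mm above the plate. Axes: z up, x and y across the sleeve's sides.
- pot_rim (a point): Centre of the open top of the cleaner pot: a loose round aluminium pot, 68 mm across outside, 62 mm inside, 60 mm high, floor 4 mm thick, 0.5 kg. z up.
- cup_rim (a point): Centre of the open top of the rinse cup: a loose square white plastic cup, 60 mm square outside, 52 mm inside, 75 mm high, floor 4 mm thick, 0.35 kg. z up; x and y across its sides.
- jar: Bystander: amber jar, 60 mm across, 70 mm high; origin under its centre.
- bottle: Bystander: white bottle, 70 mm across, 200 mm high; origin under its centre.
- can: Bystander: metal can, 72 mm across, 110 mm high; origin under its centre.
- wrench: Bystander: spanner lying flat; origin under its middle.
- scraper: Bystander: spatula-like scraper lying flat; origin under its middle.
- gear: Bystander: steel gear 90 mm across, 34 mm high; origin under its centre.
- bearing: Bystander: small bearing ring 40 mm across, 14 mm high, lying between the strip and the holder and pot; origin under its centre.
- cap_nut: Bystander: brass cap nut, 32 mm across, 24 mm high; origin under its centre.
Not all that is in view belongs to the job. What is shaped like the part that bears holder_mouth but blue or yellow is not meant. Of the things shaped like the part that bears brush_grip, the wooden one is meant.

How it is judged:
On the way, in this order (a step that is already met when the one before it is completed fails the run):
1. every hub present lies on a washing pad, its axis within 20 mm of the pad's centre ((horizontal distance between hub_small_mid and pad0 below 0.02 m or horizontal distance between hub_small_mid and pad1 below 0.02 m or horizontal distance between hub_small_mid and pad2 below 0.02 m) and (horizontal distance between hub_medium_mid and pad0 below 0.02 m or horizontal distance between hub_medium_mid and pad1 below 0.02 m or horizontal distance between hub_medium_mid and pad2 below 0.02 m) and (horizontal distance between hub_large_mid and pad0 below 0.02 m or horizontal distance between hub_large_mid and pad1 below 0.02 m or horizontal distance between hub_large_mid and pad2 below 0.02 m)), for 0.3 s.
2. the brush tip is dipped in the pot, at least 20 mm below the rim (z of brush_tip in the frame of pot_rim between -0.07 and -0.02 m and horizontal distance between brush_tip and pot_rim below 0.03 m), for 0.2 s.
3. the brush tip is in the bore of the small hub, at least 8 mm below its top, for 3 seconds (z of brush_tip in the frame of hub_small_mid between -0.02 and 0.013 m and horizontal distance between brush_tip and hub_small_mid below 0.016 m), for 3 s.
4. the brush tip is in the bore of the medium hub, at least 8 mm below its top, for 3 seconds (z of brush_tip in the frame of hub_medium_mid between -0.02 and 0.016 m and horizontal distance between brush_tip and hub_medium_mid below 0.016 m), for 3 s.
5. the brush tip is in the bore of the large hub, at least 8 mm below its top, for 3 seconds (z of brush_tip in the frame of hub_large_mid between -0.02 and 0.019 m and horizontal distance between brush_tip and hub_large_mid below 0.016 m), for 3 s.
6. the brush tip is dipped in the rinse cup, at least 20 mm below its rim, for half a second (z of brush_tip in the frame of cup_rim between -0.08 and -0.02 m and horizontal distance between brush_tip and cup_rim below 0.03 m), for 0.5 s.
At the end, for the whole second after the job is handed in: Each hub present stands flat on a washing pad of its own, axis within 20 mm of the pad's centre; the brush stands in its holder, tip within 25 mm of the bottom (at least 60 mm below the mouth), leaning less than 0.25 rad; the pot and the cup are upright (all of step 1 and angle between each of hub_small_mid, hub_medium_mid, hub_large_mid, pot_rim, cup_rim's own z axis and vertical below 0.1 rad and horizontal distance between brush_tip and holder_mouth below 0.02 m and z of brush_tip in the frame of holder_mouth below -0.06 m and angle between brush_tip's own z axis and vertical below 0.25 rad); the robot touches nothing.
It fails at once if the small hub is lifted more than 15 mm off the plate or tipped (height (world z) of hub_small_mid above 0.036 m or angle between hub_small_mid's own z axis and vertical above 0.4 rad).
It fails at once if the medium hub is lifted more than 15 mm off the plate or tipped (height (world z) of hub_medium_mid above 0.039 m or angle between hub_medium_mid's own z axis and vertical above 0.4 rad).
It fails at once if the large hub is lifted more than 15 mm off the plate or tipped (height (world z) of hub_large_mid above 0.042 m or angle between hub_large_mid's own z axis and vertical above 0.4 rad).
It fails at once if the pot or the rinse cup is tipped or shoved more than 40 mm (angle between any of pot_rim, cup_rim's own z axis and vertical above 0.4 rad or distance of any of pot_rim, cup_rim from where it was at the start of the episode above 0.04 m).
It fails at once if a bystander is moved more than 40 mm (distance of any of jar, bottle, can, wrench, scraper, gear, bearing, cap_nut from where it was at the start of the episode above 0.04 m).
Of hub_small, hub_medium, hub_large only 2 to 3 are there at a start; the rules pass over those that are not, and their reading is None.
At some moment in a run one of hub_small, hub_medium, hub_large may be knocked a few centimetres aside while the robot is not near it.
It also fails if it takes over 210 s, if anything falls off the work surface, if the arm or the gripper's body presses on something with over 40 N, if the wrist force passes 120 N, or if a joint passes its speed limit or range.

ROBOT

A 6-joint arm with a two-finger parallel gripper is mounted at the origin on the work surface. World frame = base frame: x ahead of the robot, y to its left, z up, the work surface at z = 0. Lengths are in m, angles in rad, forces in N, time in s.
With the tool pointing down it reaches from about 0.275 to 0.825 m from the base axis. Payload 4.9 kg.
Tool frame: the origin (TCP) lies at the very end of the fingers, on their centre line; the grasp point (between the pads) lies 19 mm behind it (hold_point_z is the distance from the TCP to the grasp point, in m); z points along the fingers, y is the line along which they close (so a half turn about z gives the same grasp; the last joint's range is limited). The gripper opens to 85 mm and grips with 20 to 120 N. Pads are 22 mm wide; open, the fingers measure 114 mm over their backs; the gripper's body (76 mm by 85 mm) begins 54 mm behind the grasp point. The pads swing forward as they close: fully open they stand 13 mm farther back than shut.
Start: joints at [1.009, 0.326, -0.193, 1.052, 0, 1.437], TCP at [0.228, 0.5, 0.231] pointing down, gripper open.
Joint ranges: [-2.65, 2.65], [-0.97, 1.79], [-1.3, 1.35], [-1.93, 2.1], [-1.47, 1.37], [-3.14, 3.14]. Speed limits (rad/s): [2.57, 2.57, 3.14, 3.14, 3.14, 3.14].

INTERFACE

Orientations are given as a rotation vector (axis times angle).
In Python, from rig import * gives the robot as it stands.
- The arm moves only by the tool jog_arm, never from a script. Its argument "deltas" is a list of rows, each a list of 3 entries, a list of its own where there are three numbers: the shift along the tool's x, y, z in mm, then the turn, a rotation vector about the tool's x, y, z in rad, then the opening, from 0 (shut) to 1 (fully open). In form: [[[x, y, z], [wx, wy, wz], claw], ...]. A call has 1 to 10 rows; each row is the pose to reach, as a shift and turn from the pose commanded when the call began, along the tool's axes at that moment; what a row does not reach only later rows make up. A row lasts 1/10 s, in which the tool goes at most 50 mm and 8.59 degrees, less where a joint would pass 70% of its speed; a pose out of reach is approached as far as the arm can. A call with a gripper value outside its range is refused whole. The fingers move at their own pace and stop on an object; "squeeze" is the grip in N (left out, the last holds). Time passes only in rows, so rows that repeat a pose let the fingers close. It gives the time, the measured TCP pose, the force, the opening and the grip force at its end, in the units of the state.
- get_obs(): the state, without advancing time (a new reading comes with each control period).
- read_camera(name): name is "scene" or "top" or "wrist"; returns a dict with "color" (480x640x3 uint8, blue, green, red), "z_map" (480x640 float32, m along the optical axis (not along the pixel's ray), 0 where there is no reading), "vfov" (degrees; the focal length in pixels is half the picture's height over the tangent of half this angle, whatever the lens; pixels are square), "cx", "cy" (the principal point, pixels), "distortion" ([k1, k2, p1, p2, k3] as OpenCV has them; the pictures are not rectified), "R" (3x3) and "t" (3): a world point X has camera coordinates R X + t. Camera axes: x right, y down, z forward; pixel columns grow to the right and rows downward; lengths in m; the calibration is good to about 2 mm. A picture is of the moment at which its call begins.
- finish_job(): hands the job in; it is judged then, once.
The state is a dict: "time": time; "joints": joint angles; "dq": joint speeds; "joint_torque": joint torques, N m; "tcp_pos": TCP position; "ee_rot": TCP orientation; "wrist_force": force on the tool from outside, world axes, zero at the start; "ft_torque": the same for the moment, N m; "gripper_width": finger opening in m; "grasp_force": force on a finger pad.
Only numpy, scipy, OpenCV 4.12 (cv2) and the standard library are available. Lean on these libraries where they do the work, as an engineer would, in place of code of your own. Each camera call takes 0.05 s, during which the arm holds its last target. There are 200 camera calls.

## Working session

There is one attempt and no reset: what is moved stays moved. The work goes in short steps, Python scripts to look and compute and a tool call to move; the robot and the scene stay as the last step left them, time stands still between calls to the robot, and variables do not carry over. Pictures are saved under pics/ and viewed, at most 14 in all, crops included, and the job is handed in when it is done.

Besides the shell and the picture viewer there is one more tool, called after "Emit:" as a command line: name --argument value ..., lists and objects as JSON in quotes. jog_arm: Moves the arm, as the interface text tells. Its arguments: {"type":"object","properties":{"deltas":{"type":"array"},"squeeze":{"type":"number"}},"required":["deltas"]}

```bash
mkdir -p pics; ls
cat > h.py <<'E'
from rig import *
import numpy as np, cv2
from scipy.spatial.transform import Rotation as Ro
def K(c):
    f=240/np.tan(np.radians(c["vfov"])/2); return np.array([[f,0,c["cx"]],[0,f,c["cy"]],[0,0,1]])
def ray(c,u,v):
    p=cv2.undistortPoints(np.array([[[u,v]]],float),K(c),np.array(c["distortion"],float))[0,0]
    return np.array([p[0],p[1],1.])
def at_z(c,u,v,z):
    R=np.array(c["R"]);t=np.array(c["t"]); d=R.T@ray(c,u,v); o=-R.T@t
    return o+d*(z-o[2])/d[2]
def depth_pt(c,u,v):
    R=np.array(c["R"]);t=np.array(c["t"]); return R.T@(ray(c,u,v)*c["z_map"][int(v),int(u)]-t)
def cloud(c):
    R=np.array(c["R"]);t=np.array(c["t"]); vv,uu=np.mgrid[0:480,0:640]
    p=cv2.undistortPoints(np.stack([uu.ravel(),vv.ravel()],1).astype(float)[:,None],K(c),np.array(c["distortion"],float))[:,0]
    z=c["z_map"].ravel(); P=np.c_[p*z[:,None],z]-t
    X=P@R; X[z<=0]=np.nan; return X.reshape(480,640,3)
def st():
    o=get_obs(); print({k:np.round(o[k],4).tolist() for k in("time","tcp_pos","ee_rot","wrist_force","gripper_width","grasp_force","joints")}); return o
def tool(o,target):
    return Ro.from_rotvec(o["ee_rot"]).inv().apply(np.array(target)-o["tcp_pos"])*1000
E
python3 - <<'E'
from h import *
import pickle
o=st(); print(np.round(Ro.from_rotvec(o["ee_rot"]).as_matrix(),3))
for n in("top","scene"):
    c=read_camera(n); pickle.dump(c,open(n+".pkl","wb")); cv2.imwrite(f"pics/{n}0.png",c["color"]); print(n,c["vfov"],c["cx"],c["cy"],c["distortion"],-np.array(c["R"]).T@np.array(c["t"]))
E
```

```text
pics
{'time': 0.0, 'tcp_pos': [0.2279, 0.4999, 0.2305], 'ee_rot': [-0.6667, -3.0694, 0.0026], 'wrist_force': [0.669, -0.1057, 0.2001], 'gripper_width': 0.0855, 'grasp_force': 0.0, 'joints': [1.0088, 0.327, -0.1936, 1.052, -0.0, 1.4366]}
[[-0.91   0.415 -0.001]
 [ 0.415  0.91  -0.001]
 [ 0.    -0.002 -1.   ]]
top 56.13017621680741 315.12752893200854 240.51752673697126 [0.02016563 0.         0.         0.         0.        ] [0.47280939 0.0039887  1.14532587]
scene 52.61223088370282 321.0475037517778 244.39106173916332 [-0.00584119  0.          0.          0.          0.        ] [ 0.83737001 -0.50661789  0.98111559]
```

View pics/top0.png

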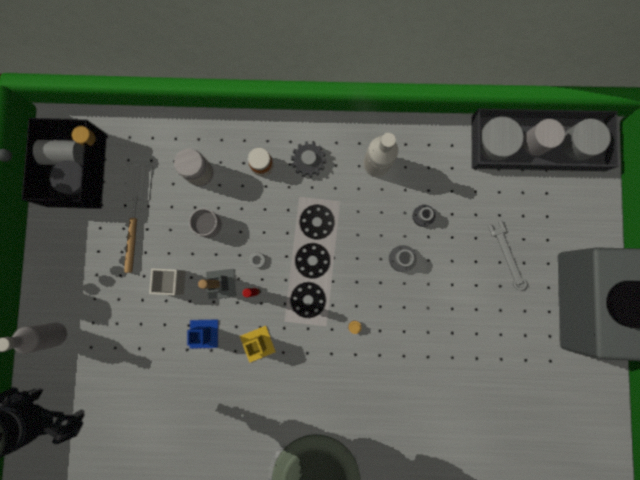

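View pics/scene0.png

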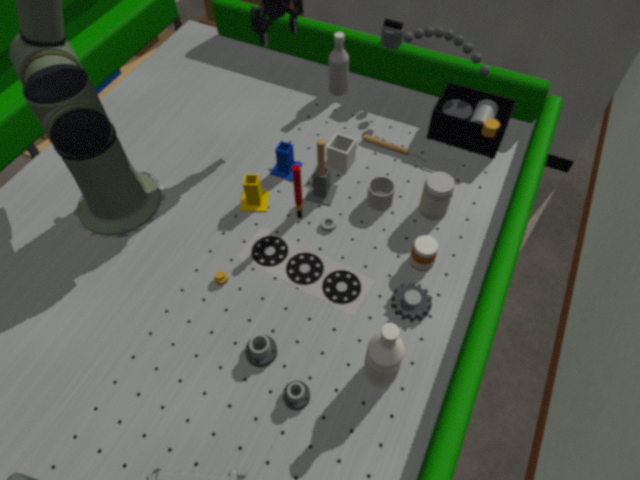

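Top view: two hubs, a small one at (425,215) and a bigger one at (403,258). Pads are at (317,221), (312,260) and (308,299). The pot is at (205,222), the cup at (163,282), and the wooden brush in the grey sleeve at (210,284). The blue holder (203,333), yellow holder (257,343) and red stick (250,292) are decoys. I'll confirm with enlarged crops.

Run:
```python
from h import *
import pickle
T=pickle.load(open("top.pkl","rb"));S=pickle.load(open("scene.pkl","rb"))
a=cv2.resize(T["color"][190:330,145:345],None,fx=4,fy=4,interpolation=cv2.INTER_CUBIC)
cv2.imwrite("pics/c1.png",a)
b=cv2.resize(T["color"][190:290,380:450],None,fx=5,fy=5,interpolation=cv2.INTER_CUBIC)
d=cv2.resize(S["color"][125:240,230:350],None,fx=4.34,fy=4.34,interpolation=cv2.INTER_CUBIC)[:500]
b=b[:d.shape[0]];d=d[:b.shape[0]]
cv2.imwrite("pics/c2.png",np.hstack([b,d[:,:450]])); print(b.shape,d.shape)
# pads
for p in[(317,221),(312,260),(308,299)]: print("pad",at_z(T,*p,0))
X=cloud(T)
print("plate z",np.nanmedian(X[300:360,400:540,2]))
for n,(u0,u1,v0,v1) in dict(hs=(410,440,202,230),hb=(385,420,242,275)).items():
    P=X[v0:v1,u0:u1].reshape(-1,3)
    for lo,hi in((.012,.025),(.034,.06)):
        Q=P[(P[:,2]>lo)&(P[:,2]<hi)]; 
        if len(Q): print(n,lo,len(Q),Q[:,:2].mean(0),np.ptp(Q[:,:2],0),np.median(Q[:,2]),Q[:,2].max())
for n,(u,v,z) in dict(pot=(205,222,.06),cup=(163,282,.075),holder=(218,284,.084),brushtop=(204,284,.18),redtop=(248,293,.05)).items(): print(n,at_z(T,u,v,z),depth_pt(T,u,v))
```

```text
(499, 350, 3) (499, 521, 3)
pad [0.63165482 0.0140406  0.        ]
pad [0.53121907 0.02400695 0.        ]
pad [0.4325121  0.03128456 0.        ]
plate z -0.000648126042365443
hs 0.012 270 [ 0.65009055 -0.25384709] [0.05319251 0.05466925] 0.017233874269886623 0.024989937997853432
hs 0.034 90 [ 0.6516108  -0.25609057] [0.03280209 0.03361215] 0.04093475346119881 0.04680356060709164
hb 0.012 432 [ 0.5408316  -0.20230814] [0.06550951 0.06540757] 0.01742689074565176 0.024752024083388537
hb 0.034 117 [ 0.54130648 -0.20365511] [0.04128065 0.0395874 ] 0.046527520747968704 0.053201028713220806
pot [0.61355365 0.28595853 0.06      ] [0.62041259 0.29969986 0.00710844]
cup [0.4656891  0.37412143 0.075     ] [0.46521715 0.39865471 0.00405624]
holder [0.46454939 0.24165839 0.084     ] [0.46452555 0.24234429 0.08093707]
brushtop [0.46448754 0.25006001 0.18      ] [0.46449605 0.24980829 0.18098749]
redtop [0.44462103 0.17562754 0.05      ] [0.44788831 0.15573306 0.1769581 ]
```

View pics/c1.png

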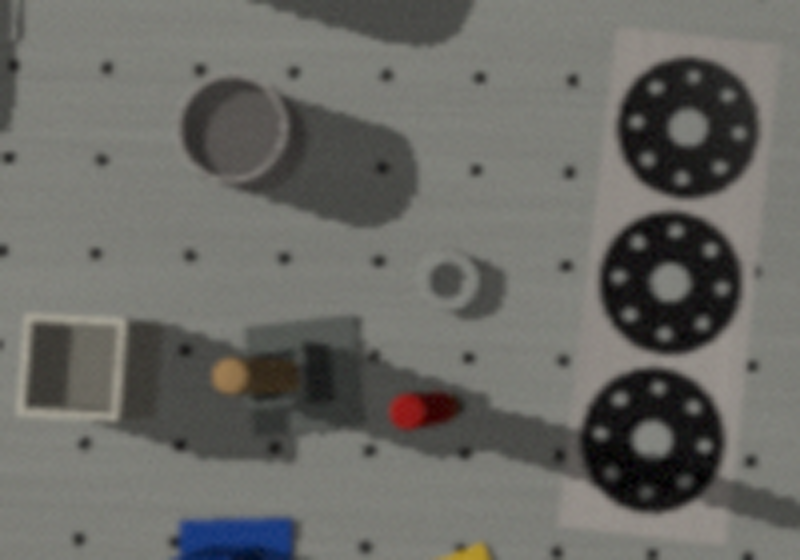

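View pics/c2.png

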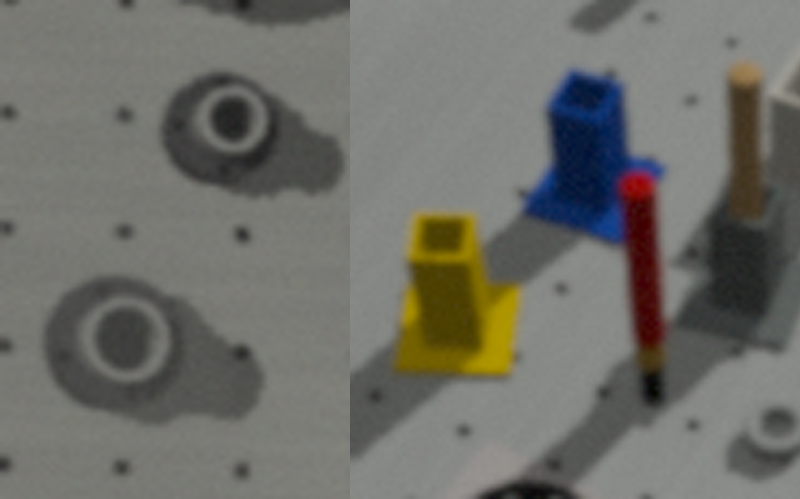

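The crops show the following:
- **Hubs:** the small hub's ring is at about (427,213.6) and the medium hub's at about (405.4,257.8). Flange sizes of about 55 and 66 mm match small and medium; there is no large hub.
- **Brush:** three candidates are the wooden handle in the grey sleeve (202,284), the red stick (248,293) and the yellow and blue sleeves. The wooden one in the grey holder is meant.

Next I refine the numbers.

```bash
cat >> h.py <<'E'
DOWN=np.array([[-1,0,0],[0,1,0],[0,0,-1.]])
def go(o,target,R=DOWN):
    A=Ro.from_rotvec(o["ee_rot"]); r=(A.inv()*Ro.from_matrix(R)).as_rotvec()
    print("shift mm",np.round(tool(o,target),1),"turn",np.round(r,4))
E
python3 - <<'E'
from h import *
import pickle
T=pickle.load(open("top.pkl","rb"));S=pickle.load(open("scene.pkl","rb"))
f=lambda x,y,s,u0,v0:((x+.5)/s-.5+u0,(y+.5)/s-.5+v0)
print("hs",at_z(T,*f(234,118,5,380,190),.042)); print("hm",at_z(T,*f(127,339,5,380,190),.048))
for p in[(688,127),(671,282),(652,439)]: print("pad",at_z(T,*f(*p,4,145,190),0))
print("pot",at_z(T,*f(236,130,4,145,190),.06)); print("cup",at_z(T,*f(73,367,4,145,190),.075))
print("brush top",at_z(T,*f(230,376,4,145,190),.184),"red top",at_z(T,*f(408,411,4,145,190),.18))
X=cloud(T)
P=X[265:310,180:260].reshape(-1,3)
Q=P[(P[:,2]>.077)&(P[:,2]<.09)];print("sleeve",len(Q),Q[:,:2].min(0),Q[:,:2].max(0))
X2=cloud(S);P=X2[130:215,280:345].reshape(-1,3)
Q=P[(P[:,2]>.079)&(P[:,2]<.087)&(abs(P[:,0]-.465)<.03)&(abs(P[:,1]-.24)<.03)];print("sleeve S",len(Q),Q[:,:2].min(0),Q[:,:2].max(0))
for zz in(.1,.12,.14,.16,.18):
    Q=P[(abs(P[:,2]-zz)<.008)&(abs(P[:,0]-.465)<.03)&(abs(P[:,1]-.24)<.03)];print("brush S",zz,len(Q),Q.mean(0).round(4))
go(get_obs(),[.651,-.255,.12])
E
```

```text
hs [ 0.65237243 -0.25565315  0.042     ]
hm [ 0.54135122 -0.20292675  0.048     ]
pad [0.630659   0.01497583 0.        ]
pad [0.53092712 0.02304357 0.        ]
pad [0.43154729 0.03220319 0.        ]
pot [0.61315652 0.28928789 0.06      ]
cup [0.46715359 0.37450721 0.075     ]
brush top [0.46520748 0.25306927 0.184     ] red top [0.44920843 0.15824521 0.18      ]
sleeve 108 [0.44124039 0.14787236] [0.48574898 0.27420883]
sleeve S 88 [0.44873478 0.23356943] [0.4874265  0.26947943]
brush S 0.1 34 [0.4709 0.2477 0.1   ]
brush S 0.12 36 [0.4721 0.2484 0.1204]
brush S 0.14 41 [0.4713 0.2482 0.1404]
brush S 0.16 40 [0.4705 0.2483 0.1595]
brush S 0.18 69 [0.4688 0.2508 0.1814]
shift mm [-698.2 -511.2  111.3] turn [-0.0015 -0.0005 -0.4278]
```

Emit:
jog_arm --deltas '[[[-350,-256,0],[0,0,-0.428],1],[[-350,-256,0],[0,0,-0.428],1],[[-350,-256,0],[0,0,-0.428],1],[[-350,-256,0],[0,0,-0.428],1],[[-350,-256,0],[0,0,-0.428],1],[[-350,-256,0],[0,0,-0.428],1],[[-350,-256,0],[0,0,-0.428],1],[[-350,-256,0],[0,0,-0.428],1],[[-350,-256,0],[0,0,-0.428],1],[[-350,-256,0],[0,0,-0.428],1]]'

```text
time: 1.1
tcp_pos: [0.443, 0.1179, 0.2311]
ee_rot: [0.012, 3.14, -0.002]
wrist_force: [-1.1, 1.0, -0.2]
gripper_width: 0.0854
grasp_force: 0.0
```

Emit:
jog_arm --deltas '[[[-210,-375,0],[0,0,0],1],[[-210,-375,0],[0,0,0],1],[[-210,-375,0],[0,0,0],1],[[-210,-375,0],[0,0,0],1],[[-210,-375,0],[0,0,0],1],[[-210,-375,0],[0,0,0],1],[[-210,-375,0],[0,0,0],1],[[-210,-375,0],[0,0,0],1],[[-210,-375,0],[0,0,0],1],[[-210,-375,0],[0,0,0],1]]'

```text
time: 2.1
tcp_pos: [0.6514, -0.2555, 0.2292]
ee_rot: [-0.005, -3.141, 0.0]
wrist_force: [-0.7, -0.5, -0.7]
gripper_width: 0.0856
grasp_force: 0.0
```

Run:
```python
from h import *
o=st(); c=read_camera("wrist"); cv2.imwrite("pics/w1.png",c["color"])
print(Ro.from_rotvec(o["ee_rot"]).as_matrix().round(4))
X=cloud(c);P=X.reshape(-1,3)
m=(P[:,2]>.034)&(P[:,2]<.046)&(np.hypot(P[:,0]-.652,P[:,1]+.2555)<.05)
Q=P[m];print(len(Q),Q.mean(0),(Q.min(0)+Q.max(0))/2,np.ptp(Q,0))
m=(P[:,2]>.010)&(P[:,2]<.026)&(np.hypot(P[:,0]-.652,P[:,1]+.2555)<.06)
Q=P[m];print(len(Q),Q.mean(0),(Q.min(0)+Q.max(0))/2,np.ptp(Q,0))
go(o,[.652,-.2555,.021])
```

```text
{'time': 2.1, 'tcp_pos': [0.6514, -0.2555, 0.2292], 'ee_rot': [-0.0048, -3.1406, 0.0], 'wrist_force': [-0.6914, -0.4534, -0.6601], 'gripper_width': 0.0856, 'grasp_force': 0.0, 'joints': [-0.479, 0.6189, 0.2697, 1.2225, -0.0005, -0.4759]}
[[-1.      0.0031 -0.001 ]
 [ 0.0031  1.     -0.    ]
 [ 0.001  -0.     -1.    ]]
477 [ 0.6515899  -0.25641845  0.0403179 ] [ 0.65192632 -0.25645463  0.0388993 ] [0.03290456 0.03282675 0.00970766]
1457 [ 0.64917964 -0.25646162  0.01735971] [ 0.65198885 -0.25647853  0.01813556] [0.05536303 0.0546851  0.01560638]
shift mm [ -0.8   0.  208.2] turn [-0.     -0.001  -0.0031]
```

View pics/w1.png

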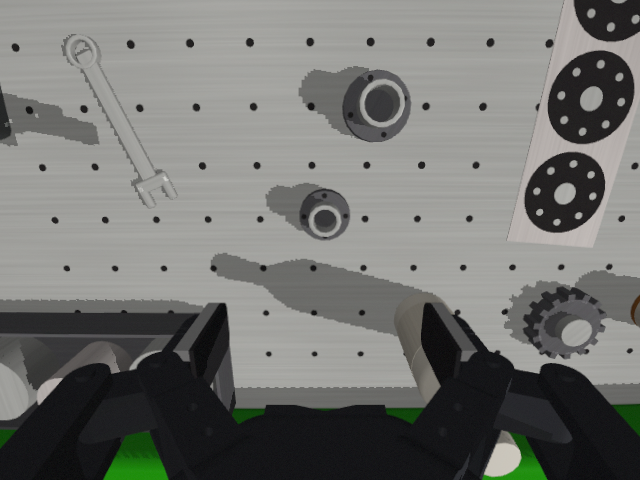

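Wrist view: small hub at (325,213), medium hub at (378,103), and clear space around both. Its axis fits (0.652,-0.2564). Going down to grasp the boss.

Emit:
jog_arm --deltas '[[[-0.5,-1,50],[0,-0.001,-0.003],1],[[-0.5,-1,100],[0,-0.001,-0.003],1],[[-0.5,-1,150],[0,-0.001,-0.003],1],[[-0.5,-1,180],[0,-0.001,-0.003],1],[[-0.5,-1,200],[0,-0.001,-0.003],1],[[-0.5,-1,207],[0,-0.001,-0.003],1],[[-0.5,-1,207],[0,-0.001,-0.003],1],[[-0.5,-1,207],[0,-0.001,-0.003],0.6],[[-0.5,-1,207],[0,-0.001,-0.003],0.5],[[-0.5,-1,207],[0,-0.001,-0.003],0.45]]' --squeeze 25

```text
time: 3.15
tcp_pos: [0.6519, -0.254, 0.0259]
ee_rot: [-0.005, 3.138, -0.002]
wrist_force: [0.7, 0.1, 0.2]
gripper_width: 0.044
grasp_force: 0.0
```

Emit:
jog_arm --deltas '[[[0,0,0],[0,0,0],0.3],[[0,0,0],[0,0,0],0.25],[[0,0,0],[0,0,0],0.2],[[0,0,0],[0,0,0],0.2],[[0,0,0],[0,0,0],0.2]]'

```text
time: 3.65
tcp_pos: [0.6518, -0.2546, 0.0258]
ee_rot: [-0.004, 3.139, -0.003]
wrist_force: [-1.4, -1.6, 6.3]
gripper_width: 0.0317
grasp_force: 26.6
```

Emit:
jog_arm --deltas '[[[1,10,0],[0,0,0],0.2],[[3,35,0],[0,0,0],0.2],[[5,65,0],[0,0,0],0.2],[[8,95,0],[0,0,0],0.2],[[10,125,0],[0,0,0],0.2],[[12,155,0],[0,0,0],0.2],[[14,185,0],[0,0,0],0.2],[[17,215,0],[0,0,0],0.2],[[19,245,0],[0,0,0],0.2],[[21,262,0],[0,0,0],0.2]]'

```text
time: 4.65
tcp_pos: [0.6305, 0.0087, 0.0257]
ee_rot: [-0.006, 3.137, -0.005]
wrist_force: [1.0, -6.0, 5.4]
gripper_width: 0.032
grasp_force: 26.5
```

Emit:
jog_arm --deltas '[[[0,8,0],[0,0,0],0.2],[[0,8,0],[0,0,0],0.2],[[0,8,0],[0,0,0],0.2]]'

```text
time: 4.95
tcp_pos: [0.6302, 0.0172, 0.0257]
ee_rot: [-0.007, 3.138, 0.001]
wrist_force: [-0.1, 1.5, 7.9]
gripper_width: 0.0318
grasp_force: 26.8
```

Emit:
jog_arm --deltas '[[[0,-1,0],[0,0,0],1],[[0,-1,0],[0,0,0],1],[[0,-1,0],[0,0,0],1],[[0,-1,-30],[0,0,0],1],[[0,-1,-75],[0,0,0],1],[[0,-1,-120],[0,0,0],1],[[0,-1,-160],[0,0,0],1],[[30,-40,-170],[0,0,0],1],[[50,-80,-170],[0,0,0],1],[[60,-120,-170],[0,0,0],1]]'

```text
time: 5.95
tcp_pos: [0.5678, -0.1045, 0.1948]
ee_rot: [-0.007, 3.141, -0.0]
wrist_force: [0.8, -1.2, 0.7]
gripper_width: 0.0854
grasp_force: 0.0
```

Emit:
jog_arm --deltas '[[[29,-45,0],[0,0,0],1],[[29,-95,0],[0,0,0],1],[[29,-100,0],[0,0,0],1],[[29,-100,0],[0,0,0],1]]'

```text
time: 6.35
tcp_pos: [0.5403, -0.2056, 0.1939]
ee_rot: [0.0, 3.141, 0.001]
wrist_force: [-0.1, 0.3, -0.8]
gripper_width: 0.0855
grasp_force: 0.0
```

```bash
cat >> h.py <<'E'
def fit(c,cx,cy,lo,hi,r,n=""):
    P=cloud(c).reshape(-1,3); Q=P[(P[:,2]>lo)&(P[:,2]<hi)&(np.hypot(P[:,0]-cx,P[:,1]-cy)<r)]
    if len(Q): print(n,len(Q),((Q.min(0)+Q.max(0))/2).round(4),np.ptp(Q,0).round(4))
E
python3 - <<'E'
from h import *
o=st(); c=read_camera("wrist"); t=read_camera("top"); cv2.imwrite("pics/t2.png",t["color"])
for n,q in(("w",c),("t",t)):
  fit(q,.541,-.203,.038,.053,.05,n+"m boss"); fit(q,.541,-.203,.010,.026,.06,n+"m fl"); fit(q,.63,.015,.034,.046,.05,n+"s boss"); fit(q,.63,.015,.010,.026,.06,n+"s fl")
go(o,[.5413,-.203,.024])
E
```

```text
{'time': 6.35, 'tcp_pos': [0.5403, -0.2056, 0.1939], 'ee_rot': [0.0004, 3.1406, 0.0006], 'wrist_force': [-0.1435, 0.3303, -0.756], 'gripper_width': 0.0855, 'grasp_force': 0.0, 'joints': [-0.4917, 0.4037, -0.1767, 0.9897, 0.0008, -0.4915]}
wm boss 823 [ 0.5408 -0.2042  0.0436] [0.0406 0.0408 0.0112]
wm fl 2550 [ 0.541  -0.2039  0.018 ] [0.0668 0.0665 0.0159]
ws boss 641 [0.6304 0.0168 0.0384] [0.0344 0.0343 0.0086]
ws fl 1336 [0.6298 0.016  0.018 ] [0.0558 0.0544 0.016 ]
tm boss 42 [ 0.5299 -0.2036  0.0457] [0.0144 0.0396 0.0129]
tm fl 225 [ 0.5417 -0.2031  0.018 ] [0.0654 0.0665 0.0153]
ts boss 73 [0.63   0.0163 0.0401] [0.0321 0.0301 0.0115]
ts fl 287 [0.6307 0.0177 0.0179] [0.0539 0.0535 0.015 ]
shift mm [ -0.8   2.6 169.9] turn [ 0.0004  0.001  -0.0003]
```

Emit:
jog_arm --deltas '[[[-0.5,1.5,50],[0,0,0],1],[[-0.5,1.5,100],[0,0,0],1],[[-0.5,1.5,140],[0,0,0],1],[[-0.5,1.5,163],[0,0,0],1],[[-0.5,1.5,169],[0,0,0],1],[[-0.5,1.5,169],[0,0,0],0.7],[[-0.5,1.5,169],[0,0,0],0.6],[[-0.5,1.5,169],[0,0,0],0.4],[[-0.5,1.5,169],[0,0,0],0.3],[[-0.5,1.5,169],[0,0,0],0.3]]'

```text
time: 7.45
tcp_pos: [0.5429, -0.2031, 0.0272]
ee_rot: [-0.005, 3.137, -0.002]
wrist_force: [-0.1, 1.0, 6.0]
gripper_width: 0.0409
grasp_force: 25.2
```

Emit:
jog_arm --deltas '[[[0,0,0],[0,0,0],0.3],[[0,0,0],[0,0,0],0.3],[[0,0,0],[0,0,0],0.3]]'

```text
time: 7.75
tcp_pos: [0.5429, -0.2031, 0.0272]
ee_rot: [-0.005, 3.137, -0.002]
wrist_force: [-0.8, 0.1, 6.8]
gripper_width: 0.0409
grasp_force: 25.2
```

Emit:
jog_arm --deltas '[[[0,8,0],[0,0,0],0.3],[[1,30,0],[0,0,0],0.3],[[2,55,0],[0,0,0],0.3],[[4,80,0],[0,0,0],0.3],[[5,105,0],[0,0,0],0.3],[[6,130,0],[0,0,0],0.3],[[8,155,0],[0,0,0],0.3],[[9,180,0],[0,0,0],0.3],[[10,205,0],[0,0,0],0.3],[[10,218,0],[0,0,0],0.3]]'

```text
time: 8.75
tcp_pos: [0.5326, 0.015, 0.0272]
ee_rot: [-0.005, 3.136, -0.008]
wrist_force: [-0.7, -7.2, 7.8]
gripper_width: 0.0409
grasp_force: 26.3
```

Emit:
jog_arm --deltas '[[[0,7,0],[0,0,0],0.3],[[0,7,0],[0,0,0],0.3],[[0,7,0],[0,0,0],0.3]]'

```text
time: 9.05
tcp_pos: [0.5326, 0.0224, 0.0272]
ee_rot: [-0.005, 3.136, -0.002]
wrist_force: [-0.1, -1.7, 10.5]
gripper_width: 0.0409
grasp_force: 26.3
```

Emit:
jog_arm --deltas '[[[0,0,0],[0,0,0],1],[[0,0,0],[0,0,0],1],[[0,0,0],[0,0,0],1],[[0,0,-30],[0,0,0],1],[[0,0,-75],[0,0,0],1],[[0,0,-120],[0,0,0],1],[[0,0,-165],[0,0,0],1],[[0,0,-205],[0,0,0],1],[[0,0,-205],[0,0,0],1],[[0,0,-205],[0,0,0],1]]'

```text
time: 10.05
tcp_pos: [0.5308, 0.0225, 0.2307]
ee_rot: [-0.005, 3.139, -0.0]
wrist_force: [0.1, 0.4, -0.6]
gripper_width: 0.0858
grasp_force: 0.0
```

Run:
```python
from h import *
o=st(); c=read_camera("wrist"); cv2.imwrite("pics/w3.png",c["color"])
for n,q in(("w",c),):
  fit(q,.531,.023,.038,.053,.05,n+"m boss"); fit(q,.531,.023,.010,.026,.05,n+"m fl"); fit(q,.63,.015,.034,.046,.05,n+"s boss"); fit(q,.63,.015,.010,.026,.05,n+"s fl")
```

```text
{'time': 10.05, 'tcp_pos': [0.5308, 0.0225, 0.2307], 'ee_rot': [-0.0049, 3.139, -0.0], 'wrist_force': [0.0578, 0.3718, -0.6152], 'gripper_width': 0.0858, 'grasp_force': 0.0, 'joints': [-0.0968, 0.2899, -0.2454, 1.0329, 0.0002, -0.0999]}
wm boss 655 [0.5309 0.0221 0.0437] [0.041  0.0414 0.0111]
wm fl 2145 [0.5305 0.0221 0.018 ] [0.0666 0.0668 0.016 ]
ws boss 448 [0.6306 0.0167 0.0385] [0.0336 0.0325 0.0088]
ws fl 1088 [0.6282 0.017  0.018 ] [0.0518 0.0545 0.0159]
```

View pics/w3.png

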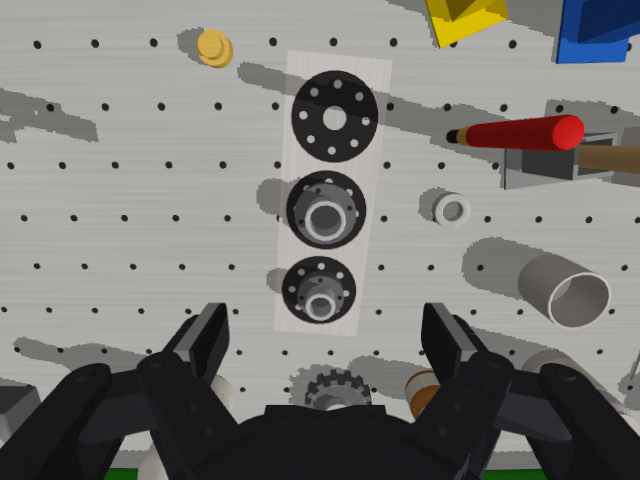

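Both hubs sit on their pads, about 1–2 mm off centre: medium at (326,212), small at (320,300). The red stick is at (570,133), with the wooden handle behind it. Moving above the wooden brush.

Emit:
jog_arm --deltas '[[[10,45,0],[0,0,0],0.6],[[24,90,-5],[0,0,0],0.6],[[38,135,-10],[0,0,0],0.6],[[50,180,-10],[0,0,0],0.6],[[64,225,-10],[0,0,0],0.6],[[64,230,-10],[0,0,0],0.6],[[64,230,-10],[0,0,0],0.6],[[64,230,-10],[0,0,0],0.6]]'

```text
time: 10.9
tcp_pos: [0.4652, 0.2513, 0.2387]
ee_rot: [0.004, -3.14, 0.002]
wrist_force: [0.4, -0.1, 0.0]
gripper_width: 0.0514
grasp_force: 0.0
```

Run:
```python
from h import *
o=st(); c=read_camera("wrist"); s=read_camera("scene"); cv2.imwrite("pics/w4.png",c["color"]); 
fit(c,.467,.252,.177,.192,.03,"w top"); fit(c,.467,.252,.079,.088,.03,"w sleeve"); fit(c,.467,.252,.1,.14,.03,"w handle")
fit(c,.467,.374,.07,.08,.05,"cup");fit(c,.613,.289,.055,.064,.05,"pot")
fit(s,.467,.374,.07,.08,.05,"Scup");fit(s,.613,.289,.055,.064,.05,"Spot");fit(s,.467,.252,.177,.192,.03,"Stop")
go(o,[.467,.2535,.12])
```

```text
{'time': 10.9, 'tcp_pos': [0.4652, 0.2513, 0.2387], 'ee_rot': [0.0043, -3.1402, 0.0023], 'wrist_force': [0.4315, -0.1019, 0.0492], 'gripper_width': 0.0514, 'grasp_force': 0.0, 'joints': [0.3562, 0.2834, -0.2333, 1.0559, -0.0009, 0.3535]}
w top 727 [0.4644 0.253  0.1809] [0.0187 0.0187 0.0078]
w sleeve 569 [0.4653 0.2529 0.0834] [0.0403 0.0398 0.0087]
w handle 278 [0.4592 0.2531 0.1198] [0.0081 0.0193 0.0396]
cup 1225 [0.467  0.3755 0.0732] [0.0609 0.062  0.0065]
pot 516 [0.6146 0.2904 0.0582] [0.067  0.0641 0.0065]
Scup 172 [0.4698 0.3767 0.0745] [0.0618 0.0638 0.0088]
Spot 144 [0.6176 0.2932 0.0593] [0.0662 0.071  0.0085]
Stop 52 [0.4685 0.2534 0.1825] [0.0194 0.0194 0.0108]
shift mm [ -2.    2.3 118.7] turn [-0.0015 -0.0014  0.0028]
```

View pics/w4.png

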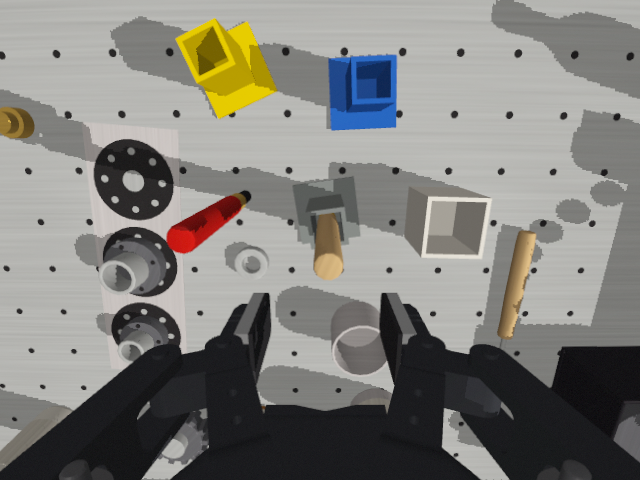

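The wooden handle in the grey sleeve is straight under the gripper at (328,262). The red stick is off to the left at (185,235). Descending and gripping.

Emit:
jog_arm --deltas '[[[0,1.5,25],[0,0,0],0.6],[[0,1.5,55],[0,0,0],0.6],[[0,1.5,85],[0,0,0],0.6],[[0,1.5,108],[0,0,0],0.6],[[0,1.5,117],[0,0,0],0.6],[[0,1.5,119],[0,0,0],0.5],[[0,1.5,119],[0,0,0],0.3],[[0,1.5,119],[0,0,0],0.15],[[0,1.5,119],[0,0,0],0.1],[[0,1.5,119],[0,0,0],0.1]]' --squeeze 30

```text
time: 12.0
tcp_pos: [0.4667, 0.2541, 0.1223]
ee_rot: [-0.005, 3.138, 0.001]
wrist_force: [0.1, -0.9, 4.2]
gripper_width: 0.0195
grasp_force: 29.5
```

Emit:
jog_arm --deltas '[[[0,0,0],[0,0,0],0.1],[[0,0,0],[0,0,0],0.1],[[0,0,0],[0,0,0],0.1]]'

```text
time: 12.3
tcp_pos: [0.4667, 0.2541, 0.1223]
ee_rot: [-0.005, 3.138, 0.001]
wrist_force: [-0.1, -1.3, 6.3]
gripper_width: 0.0189
grasp_force: 29.8
```

Emit:
jog_arm --deltas '[[[0,0,-20],[0,0,0],0.1],[[0,0,-55],[0,0,0],0.1],[[0,0,-90],[0,0,0],0.1],[[0,0,-120],[0,0,0],0.1],[[0,0,-130],[0,0,0],0.1],[[0,0,-130],[0,0,0],0.1],[[0,0,-130],[0,0,0],0.1]]'

```text
time: 13.0
tcp_pos: [0.4649, 0.2536, 0.2497]
ee_rot: [0.005, -3.141, 0.001]
wrist_force: [0.3, 0.0, -1.6]
gripper_width: 0.0193
grasp_force: 29.5
```

```bash
cat >> h.py <<'E'
def brush(c,o,n=""):
    # points of brush below the fingers, per height slice: extents relative to tcp
    P=cloud(c).reshape(-1,3)-o["tcp_pos"]
    P=P[(np.hypot(P[:,0],P[:,1])<.03)&(P[:,2]<-.01)&(P[:,2]>-.135)]
    print(n,"lowest",np.sort(P[:,2])[:8].round(4))
    for z in np.arange(-.12,-.01,.02):
        Q=P[abs(P[:,2]-z)<.006]
        if len(Q)>3: print(n,round(z,3),len(Q),Q[:,:2].min(0).round(4),Q[:,:2].max(0).round(4),Q.mean(0).round(4))
def hubs(c):
    fit(c,.531,.022,.038,.053,.08,"m boss"); fit(c,.63,.016,.034,.046,.045,"s boss")
E
python3 - <<'E'
from h import *
o=st()
for n in("wrist","scene"):
    c=read_camera(n); cv2.imwrite(f"pics/{n}5.png",c["color"]); brush(c,o,n); hubs(c)
    uv=cv2.projectPoints(np.array([o["tcp_pos"]-[0,0,.118]]),cv2.Rodrigues(np.array(c["R"],float))[0],np.array(c["t"],float),K(c),np.array(c["distortion"],float))[0]; print(uv)
    if n=="wrist": cv2.imwrite("pics/w5c.png",c["color"])
E
```

```text
{'time': 13.0, 'tcp_pos': [0.4649, 0.2536, 0.2497], 'ee_rot': [0.0052, -3.1408, 0.0009], 'wrist_force': [0.3201, 0.0247, -1.5988], 'gripper_width': 0.0193, 'grasp_force': 29.4607, 'joints': [0.36, 0.2773, -0.2128, 1.0816, -0.0003, 0.3568]}
wrist lowest [-0.1195 -0.1192 -0.1189 -0.1188 -0.1185 -0.1183 -0.1182 -0.1181]
wrist -0.12 27 [-0.009  -0.0072] [-0.0044  0.0057] [-0.0077 -0.0006 -0.1169]
wrist -0.1 71 [-0.0092 -0.0069] [-0.0037  0.0062] [-0.0077 -0.0005 -0.1003]
wrist -0.08 98 [-0.0113 -0.0092] [-0.0037  0.0083] [-0.0091 -0.0004 -0.0789]
wrist -0.06 119 [-0.0119 -0.0095] [-0.0043  0.0091] [-0.0098 -0.0006 -0.0589]
wrist -0.04 214 [-0.0119 -0.0097] [-0.004   0.0094] [-0.0098 -0.0004 -0.0397]
wrist -0.02 299 [-0.012  -0.0097] [-0.0037  0.0095] [-0.0097 -0.0002 -0.0198]
m boss 696 [0.5309 0.0231 0.0438] [0.0409 0.042  0.0114]
s boss 404 [0.6293 0.0177 0.0385] [0.0321 0.0331 0.009 ]
[[[324.9136178  239.66259892]]]
scene lowest [-0.1186 -0.1185 -0.1167 -0.1163 -0.1154 -0.1149 -0.1147 -0.1141]
scene -0.12 8 [-0.0018 -0.0074] [0.0059 0.0003] [ 0.0024 -0.0041 -0.1162]
scene -0.1 22 [-0.0028 -0.008 ] [ 0.0077 -0.0014] [ 0.0023 -0.0046 -0.1006]
scene -0.08 22 [-0.0046 -0.0095] [ 0.0086 -0.0003] [ 0.003  -0.0055 -0.0797]
scene -0.06 29 [-0.008  -0.0113] [0.01   0.0036] [ 0.0033 -0.0054 -0.0597]
scene -0.04 36 [-0.0071 -0.0104] [0.0101 0.0052] [ 0.0037 -0.0052 -0.0406]
scene -0.02 38 [-0.0064 -0.0117] [0.0098 0.0049] [ 0.0035 -0.0054 -0.0204]
m boss 159 [0.5343 0.023  0.0448] [0.0412 0.0415 0.0136]
s boss 116 [0.633  0.0182 0.0399] [0.0332 0.0338 0.0117]
[[[319.98519826 157.39822241]]]
```

View pics/wrist5.png

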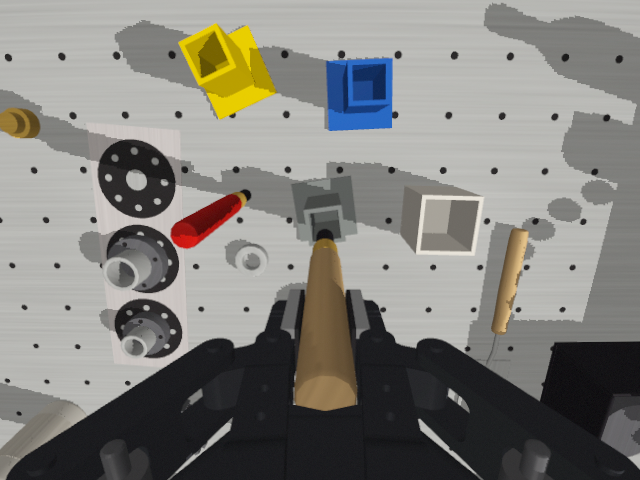

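The brush is held upright. Its tip is 118.5 mm below the TCP and about 2 mm toward the robot in x. Next is the dip in the pot.

Emit:
jog_arm --deltas '[[[-35,10,0],[0,0,0],0.1],[[-75,20,0],[0,0,0],0.1],[[-115,30,0],[0,0,0],0.1],[[-145,37,0],[0,0,0],0.1],[[-151,37,0],[0,0,0],0.1],[[-151,37,0],[0,0,0],0.1]]'

```text
time: 13.7
tcp_pos: [0.6164, 0.2908, 0.2486]
ee_rot: [0.004, -3.139, 0.002]
wrist_force: [0.0, 0.7, -0.2]
gripper_width: 0.0193
grasp_force: 29.5
```

Run:
```python
from h import *
o=st(); c=read_camera("wrist"); fit(c,.6146,.2904,.052,.066,.05,"pot"); brush(c,o); hubs(c)
```

```text
{'time': 13.7, 'tcp_pos': [0.6164, 0.2908, 0.2486], 'ee_rot': [0.0041, -3.139, 0.0019], 'wrist_force': [0.015, 0.7484, -0.2082], 'gripper_width': 0.0193, 'grasp_force': 29.48, 'joints': [0.3327, 0.5752, 0.2429, 1.2413, -0.0003, 0.3301]}
pot 635 [0.6138 0.2923 0.0567] [0.0653 0.0666 0.0093]
 lowest [-0.1199 -0.119  -0.1188 -0.1187 -0.1184 -0.1183 -0.1182 -0.118 ]
 -0.12 27 [-0.0093 -0.0073] [-0.004   0.0056] [-0.0079 -0.0002 -0.1166]
 -0.1 69 [-0.0094 -0.007 ] [-0.0034  0.0062] [-0.0078 -0.0005 -0.0998]
 -0.08 101 [-0.0111 -0.0092] [-0.004   0.0083] [-0.0093 -0.0004 -0.0789]
 -0.06 125 [-0.0119 -0.0095] [-0.0047  0.0091] [-0.0099 -0.0002 -0.0589]
 -0.04 221 [-0.0119 -0.0098] [-0.0039  0.0094] [-0.0097 -0.0003 -0.0399]
 -0.02 298 [-0.0119 -0.0098] [-0.0039  0.0095] [-0.0096 -0.0001 -0.0197]
m boss 985 [0.5304 0.0231 0.0435] [0.0409 0.0419 0.011 ]
s boss 575 [0.6302 0.0177 0.0387] [0.0339 0.0343 0.0094]
```

Emit:
jog_arm --deltas '[[[0,1,30],[0,0,0],0.1],[[0,1,65],[0,0,0],0.1],[[0,1,95],[0,0,0],0.1],[[0,1,106],[0,0,0],0.1],[[0,1,106],[0,0,0],0.1],[[0,1,106],[0,0,0],0.1],[[0,1,106],[0,0,0],0.1],[[0,1,106],[0,0,0],0.1],[[0,1,106],[0,0,0],0.1],[[0,1,106],[0,0,0],0.1]]'

```text
time: 14.75
tcp_pos: [0.6169, 0.2923, 0.1458]
ee_rot: [-0.005, 3.14, 0.0]
wrist_force: [1.0, -0.2, -0.5]
gripper_width: 0.0191
grasp_force: 29.5
```

Emit:
jog_arm --deltas '[[[0,0,-30],[0,0,0],0.1],[[0,0,-70],[0,0,0],0.1],[[0,0,-100],[0,0,0],0.1],[[0,0,-106],[0,0,0],0.1],[[-3,-40,-106],[0,0,0],0.1],[[-6,-85,-106],[0,0,0],0.1],[[-9,-130,-106],[0,0,0],0.1],[[-12,-175,-106],[0,0,0],0.1],[[-15,-220,-106],[0,0,0],0.1],[[-16,-260,-106],[0,0,0],0.1]]'

```text
time: 15.75
tcp_pos: [0.6329, 0.0301, 0.2501]
ee_rot: [0.004, -3.141, 0.0]
wrist_force: [0.5, -0.8, -0.8]
gripper_width: 0.0192
grasp_force: 29.6
```

Emit:
jog_arm --deltas '[[[0,-14,40],[0,0,0],0.1],[[0,-14,50],[0,0,0],0.1],[[0,-14,50],[0,0,0],0.1],[[0,-14,50],[0,0,0],0.1]]'

```text
time: 16.15
tcp_pos: [0.6334, 0.0195, 0.2015]
ee_rot: [-0.007, 3.141, 0.001]
wrist_force: [1.0, 0.2, -0.5]
gripper_width: 0.0189
grasp_force: 29.6
```

Run:
```python
from h import *
o=st(); c=read_camera("wrist"); cv2.imwrite("pics/w6.png",c["color"][100:400,170:470]); brush(c,o); hubs(c)
fit(c,.63,.017,.010,.026,.045,"s fl")
```

```text
{'time': 16.15, 'tcp_pos': [0.6334, 0.0195, 0.2015], 'ee_rot': [-0.0073, 3.1411, 0.0006], 'wrist_force': [0.9687, 0.1675, -0.4753], 'gripper_width': 0.0189, 'grasp_force': 29.609, 'joints': [-0.0858, 0.5006, -0.0021, 1.0677, 0.0005, -0.0905]}
 lowest [-0.1201 -0.119  -0.1185 -0.1184 -0.1182 -0.1181 -0.1178 -0.1177]
 -0.12 29 [-0.0089 -0.0071] [-0.0038  0.0058] [-0.0073 -0.0004 -0.1166]
 -0.1 73 [-0.0091 -0.0067] [-0.0031  0.0064] [-0.0076 -0.0004 -0.1003]
 -0.08 99 [-0.0111 -0.0091] [-0.0038  0.0079] [-0.0091 -0.0004 -0.0791]
 -0.06 122 [-0.0118 -0.0095] [-0.0043  0.0092] [-0.0097 -0.0003 -0.0591]
 -0.04 216 [-0.012  -0.0097] [-0.0038  0.0095] [-0.0096 -0.0001 -0.0398]
 -0.02 304 [-0.0121 -0.0097] [-0.0033  0.0096] [-0.0096 -0.0003 -0.0198]
m boss 915 [0.5313 0.0222 0.0435] [0.0409 0.041  0.011 ]
s boss 448 [0.6298 0.0165 0.0387] [0.0319 0.0329 0.0088]
s fl 1595 [0.6298 0.0167 0.0179] [0.0541 0.0546 0.0158]
```

View pics/w6.png

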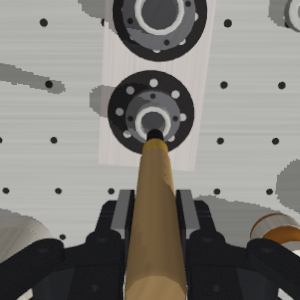

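The tip hovers just over the small hub's bore (crop (154,128)). Correcting by 2 mm and going in.

Emit:
jog_arm --deltas '[[[1.5,-2.5,0],[0,0,0],0.1],[[1.5,-2.5,10],[0,0,0],0.1],[[1.5,-2.5,25],[0,0,0],0.1],[[1.5,-2.5,38],[0,0,0],0.1],[[1.5,-2.5,45],[0,0,0],0.1],[[1.5,-2.5,50],[0,0,0],0.1],[[1.5,-2.5,54],[0,0,0],0.1],[[1.5,-2.5,57],[0,0,0],0.1],[[1.5,-2.5,57],[0,0,0],0.1],[[1.5,-2.5,57],[0,0,0],0.1]]'

```text
time: 17.2
tcp_pos: [0.6322, 0.0158, 0.1446]
ee_rot: [-0.005, 3.14, -0.0]
wrist_force: [-0.1, 0.0, -1.5]
gripper_width: 0.0192
grasp_force: 29.6
```

Run:
```python
from h import *
o=st(); c=read_camera("wrist"); hubs(c); fit(c,.63,.017,.010,.026,.045,"s fl"); brush(c,o)
```

```text
{'time': 17.2, 'tcp_pos': [0.6322, 0.0158, 0.1446], 'ee_rot': [-0.0049, 3.1401, -0.0001], 'wrist_force': [-0.0904, 0.0253, -1.4853], 'gripper_width': 0.0192, 'grasp_force': 29.6089, 'joints': [-0.0918, 0.5401, -0.0879, 0.9413, 0.0001, -0.0949]}
m boss 1460 [0.5313 0.0221 0.0436] [0.0407 0.0412 0.0113]
s boss 666 [0.6282 0.017  0.04  ] [0.0285 0.0335 0.0119]
s fl 1848 [0.6288 0.0172 0.018 ] [0.0519 0.055  0.0157]
 lowest [-0.135  -0.1348 -0.1348 -0.1347 -0.1347 -0.1347 -0.1346 -0.1345]
 -0.12 209 [-0.0276 -0.0239] [0.0196 0.0234] [-0.0104  0.0014 -0.1203]
 -0.1 598 [-0.0183 -0.0154] [0.0102 0.018 ] [-0.0069  0.0014 -0.1032]
 -0.08 101 [-0.011  -0.0091] [-0.0035  0.0084] [-0.009  -0.0003 -0.079 ]
 -0.06 122 [-0.0119 -0.0095] [-0.0042  0.0092] [-0.0095 -0.0003 -0.0588]
 -0.04 221 [-0.0119 -0.0098] [-0.0036  0.0096] [-0.0096 -0.0002 -0.0399]
 -0.02 298 [-0.0118 -0.0096] [-0.0032  0.0097] [-0.0095 -0.0001 -0.0197]
```

Emit:
jog_arm --deltas '[[[0,0,0],[0,0,0],0.1],[[0,0,0],[0,0,0],0.1],[[0,0,0],[0,0,0],0.1],[[0,0,0],[0,0,0],0.1],[[0,0,0],[0,0,0],0.1],[[0,0,0],[0,0,0],0.1],[[0,0,0],[0,0,0],0.1],[[0,0,0],[0,0,0],0.1],[[0,0,0],[0,0,0],0.1],[[0,0,0],[0,0,0],0.1]]'

```text
time: 18.25
tcp_pos: [0.632, 0.0158, 0.1442]
ee_rot: [-0.005, 3.141, -0.0]
wrist_force: [0.2, 0.3, -1.5]
gripper_width: 0.0191
grasp_force: 29.6
```

Emit:
jog_arm --deltas '[[[0,0,0],[0,0,0],0.1],[[0,0,0],[0,0,0],0.1],[[0,0,0],[0,0,0],0.1],[[0,0,0],[0,0,0],0.1],[[0,0,0],[0,0,0],0.1],[[0,0,0],[0,0,0],0.1],[[0,0,0],[0,0,0],0.1],[[0,0,0],[0,0,0],0.1],[[0,0,0],[0,0,0],0.1],[[0,0,0],[0,0,0],0.1]]'

```text
time: 19.25
tcp_pos: [0.632, 0.0158, 0.1443]
ee_rot: [-0.005, 3.141, 0.0]
wrist_force: [-0.5, -0.0, -0.5]
gripper_width: 0.0193
grasp_force: 29.6
```

Emit:
jog_arm --deltas '[[[0,0,0],[0,0,0],0.1],[[0,0,0],[0,0,0],0.1],[[0,0,0],[0,0,0],0.1],[[0,0,0],[0,0,0],0.1],[[0,0,0],[0,0,0],0.1],[[0,0,0],[0,0,0],0.1],[[0,0,0],[0,0,0],0.1],[[0,0,0],[0,0,0],0.1],[[0,0,0],[0,0,0],0.1],[[0,0,0],[0,0,0],0.1]]'

```text
time: 20.25
tcp_pos: [0.632, 0.0158, 0.1443]
ee_rot: [-0.005, 3.141, -0.0]
wrist_force: [0.6, 0.8, -0.4]
gripper_width: 0.0191
grasp_force: 29.6
```

Emit:
jog_arm --deltas '[[[0,0,0],[0,0,0],0.1],[[0,0,0],[0,0,0],0.1],[[0,0,0],[0,0,0],0.1],[[0,0,0],[0,0,0],0.1],[[0,0,0],[0,0,0],0.1],[[0,0,0],[0,0,0],0.1],[[0,0,0],[0,0,0],0.1],[[0,0,0],[0,0,0],0.1],[[0,0,0],[0,0,0],0.1],[[0,0,0],[0,0,0],0.1]]'

```text
time: 21.25
tcp_pos: [0.632, 0.0158, 0.1443]
ee_rot: [-0.005, 3.141, 0.0]
wrist_force: [0.1, -0.7, -1.3]
gripper_width: 0.019
grasp_force: 29.6
```

Emit:
jog_arm --deltas '[[[0,0,-15],[0,0,0],0.1],[[0,0,-35],[0,0,0],0.1],[[0,0,-55],[0,0,0],0.1],[[0,0,-58],[0,0,0],0.1],[[30,2,-58],[0,0,0],0.1],[[65,5,-58],[0,0,0],0.1],[[90,7,-58],[0,0,0],0.1],[[99,7,-58],[0,0,0],0.1],[[99,7,-58],[0,0,0],0.1],[[99,7,-58],[0,0,0],0.1]]'

```text
time: 22.25
tcp_pos: [0.5341, 0.0223, 0.2022]
ee_rot: [-0.005, 3.139, -0.0]
wrist_force: [0.1, 0.1, -1.1]
gripper_width: 0.0191
grasp_force: 29.6
```

Run:
```python
from h import *
o=st(); c=read_camera("wrist"); cv2.imwrite("pics/w7.png",c["color"]); hubs(c); fit(c,.531,.022,.010,.026,.045,"m fl"); fit(c,.63,.017,.010,.026,.045,"s fl"); brush(c,o)
```

```text
{'time': 22.25, 'tcp_pos': [0.5341, 0.0223, 0.2022], 'ee_rot': [-0.0048, 3.1392, -0.0002], 'wrist_force': [0.1087, 0.1415, -1.1035], 'gripper_width': 0.0191, 'grasp_force': 29.6104, 'joints': [-0.0964, 0.3175, -0.2826, 0.9683, 0.0001, -0.0995]}
m boss 641 [0.5296 0.0224 0.0436] [0.0386 0.0408 0.011 ]
m fl 2338 [0.5295 0.0223 0.0182] [0.0643 0.0668 0.0156]
s fl 23 [ 0.6116 -0.0008  0.0147] [0.0075 0.0055 0.0073]
 lowest [-0.1192 -0.1191 -0.1188 -0.1184 -0.1183 -0.1182 -0.1182 -0.1181]
 -0.12 27 [-0.0089 -0.0072] [-0.0034  0.0058] [-0.0074 -0.0004 -0.1168]
 -0.1 72 [-0.0089 -0.0068] [-0.0034  0.0063] [-0.0074 -0.0004 -0.0998]
 -0.08 99 [-0.0109 -0.0091] [-0.0038  0.0084] [-0.0089 -0.0004 -0.0789]
 -0.06 122 [-0.0117 -0.0095] [-0.0041  0.0092] [-0.0096 -0.0003 -0.0587]
 -0.04 216 [-0.012  -0.0098] [-0.0038  0.0095] [-0.0096 -0.0002 -0.0397]
 -0.02 300 [-0.0118 -0.0097] [-0.0038  0.0095] [-0.0096 -0.0002 -0.0198]
```

Emit:
jog_arm --deltas '[[[1.5,0,10],[0,0,0],0.1],[[1.5,0,25],[0,0,0],0.1],[[1.5,0,38],[0,0,0],0.1],[[1.5,0,47],[0,0,0],0.1],[[1.5,0,52],[0,0,0],0.1],[[1.5,0,55],[0,0,0],0.1],[[1.5,0,55],[0,0,0],0.1],[[1.5,0,55],[0,0,0],0.1],[[1.5,0,55],[0,0,0],0.1],[[1.5,0,55],[0,0,0],0.1]]'

```text
time: 23.3
tcp_pos: [0.5318, 0.0225, 0.1476]
ee_rot: [-0.005, 3.14, -0.0]
wrist_force: [0.2, 1.0, -0.7]
gripper_width: 0.0193
grasp_force: 29.6
```

Emit:
jog_arm --deltas '[[[0,0,0],[0,0,0],0.1],[[0,0,0],[0,0,0],0.1],[[0,0,0],[0,0,0],0.1],[[0,0,0],[0,0,0],0.1],[[0,0,0],[0,0,0],0.1],[[0,0,0],[0,0,0],0.1],[[0,0,0],[0,0,0],0.1],[[0,0,0],[0,0,0],0.1],[[0,0,0],[0,0,0],0.1],[[0,0,0],[0,0,0],0.1]]'

```text
time: 24.3
tcp_pos: [0.5315, 0.0225, 0.1472]
ee_rot: [-0.005, 3.141, -0.0]
wrist_force: [-0.4, 0.1, -0.0]
gripper_width: 0.0192
grasp_force: 29.6
```

Emit:
jog_arm --deltas '[[[0,0,0],[0,0,0],0.1],[[0,0,0],[0,0,0],0.1],[[0,0,0],[0,0,0],0.1],[[0,0,0],[0,0,0],0.1],[[0,0,0],[0,0,0],0.1],[[0,0,0],[0,0,0],0.1],[[0,0,0],[0,0,0],0.1],[[0,0,0],[0,0,0],0.1],[[0,0,0],[0,0,0],0.1],[[0,0,0],[0,0,0],0.1]]'

```text
time: 25.3
tcp_pos: [0.5315, 0.0225, 0.1472]
ee_rot: [-0.005, 3.141, 0.0]
wrist_force: [-1.4, 1.2, -0.7]
gripper_width: 0.0192
grasp_force: 29.6
```

Emit:
jog_arm --deltas '[[[0,0,0],[0,0,0],0.1],[[0,0,0],[0,0,0],0.1],[[0,0,0],[0,0,0],0.1],[[0,0,0],[0,0,0],0.1],[[0,0,0],[0,0,0],0.1],[[0,0,0],[0,0,0],0.1],[[0,0,0],[0,0,0],0.1],[[0,0,0],[0,0,0],0.1],[[0,0,0],[0,0,0],0.1],[[0,0,0],[0,0,0],0.1]]'

```text
time: 26.3
tcp_pos: [0.5315, 0.0225, 0.1472]
ee_rot: [-0.005, 3.141, -0.0]
wrist_force: [-0.1, 0.4, -0.5]
gripper_width: 0.0192
grasp_force: 29.6
```

Run:
```python
from h import *
o=st(); c=read_camera("wrist"); hubs(c); fit(c,.531,.022,.010,.026,.045,"m fl"); t=read_camera("scene"); fit(t,.63,.0165,.034,.045,.05,"scene s"); fit(t,.53,.022,.034,.05,.03,"scene m")
```

```text
{'time': 26.3, 'tcp_pos': [0.5315, 0.0225, 0.1472], 'ee_rot': [-0.0051, 3.1406, -0.0001], 'wrist_force': [-0.0642, 0.3993, -0.4786], 'gripper_width': 0.0192, 'grasp_force': 29.6095, 'joints': [-0.0966, 0.3653, -0.3665, 0.838, 0.0001, -0.0998]}
m boss 958 [0.5288 0.0223 0.0455] [0.037  0.0407 0.0147]
m fl 2722 [0.5292 0.0223 0.018 ] [0.0638 0.0674 0.0159]
scene s 113 [0.633  0.0174 0.0395] [0.0329 0.0348 0.0108]
scene m 157 [0.534  0.0213 0.042 ] [0.0409 0.0402 0.0159]
```

Emit:
jog_arm --deltas '[[[0,0,0],[0,0,0],0.1],[[0,0,0],[0,0,0],0.1],[[0,0,0],[0,0,0],0.1],[[0,0,0],[0,0,0],0.1],[[0,0,-20],[0,0,0],0.1],[[0,0,-50],[0,0,0],0.1],[[0,0,-90],[0,0,0],0.1],[[0,0,-110],[0,0,0],0.1],[[5,35,-110],[0,0,0],0.1],[[10,80,-110],[0,0,0],0.1]]'

```text
time: 27.4
tcp_pos: [0.522, 0.102, 0.2583]
ee_rot: [0.001, 3.138, -0.0]
wrist_force: [-0.6, -0.1, -1.5]
gripper_width: 0.019
grasp_force: 29.7
```

Emit:
jog_arm --deltas '[[[8,45,0],[0,0,0],0.1],[[16,90,0],[0,0,0],0.1],[[24,135,0],[0,0,0],0.1],[[32,180,0],[0,0,0],0.1],[[42,225,0],[0,0,0],0.1],[[50,262,0],[0,0,0],0.1],[[52,273,0],[0,0,0],0.1],[[52,273,0],[0,0,0],0.1],[[52,273,0],[0,0,0],0.1]]'

```text
time: 28.3
tcp_pos: [0.4683, 0.3744, 0.2569]
ee_rot: [-0.004, 3.141, -0.002]
wrist_force: [0.7, -0.1, 0.5]
gripper_width: 0.0188
grasp_force: 29.7
```

Run:
```python
from h import *
o=st(); c=read_camera("wrist"); cv2.imwrite("pics/w8.png",c["color"]); hubs(c); fit(c,.467,.3755,.07,.08,.05,"cup"); fit(c,.4653,.2529,.079,.088,.035,"sleeve"); brush(c,o)
t=read_camera("top"); fit(t,.63,.0165,.034,.045,.05,"top s"); fit(t,.53,.022,.034,.05,.03,"top m")
```

```text
{'time': 28.3, 'tcp_pos': [0.4683, 0.3744, 0.2569], 'ee_rot': [-0.0044, 3.1409, -0.0017], 'wrist_force': [0.659, -0.1075, 0.5127], 'gripper_width': 0.0188, 'grasp_force': 29.6774, 'joints': [0.5519, 0.4052, -0.01, 1.1556, -0.0013, 0.5492]}
m boss 761 [0.5308 0.0231 0.0435] [0.0413 0.0427 0.0109]
s boss 435 [0.6304 0.017  0.0385] [0.0345 0.0356 0.009 ]
cup 938 [0.4673 0.3752 0.0732] [0.0616 0.061  0.0061]
sleeve 669 [0.4649 0.2534 0.0822] [0.0401 0.0409 0.0063]
 lowest [-0.1196 -0.1194 -0.1194 -0.1194 -0.1192 -0.1189 -0.1184 -0.1183]
 -0.12 27 [-0.0089 -0.0073] [-0.0036  0.0057] [-0.0075 -0.0008 -0.1167]
 -0.1 70 [-0.0089 -0.0068] [-0.0036  0.0062] [-0.0076 -0.0006 -0.1001]
 -0.08 97 [-0.0111 -0.0091] [-0.0035  0.0084] [-0.009  -0.0003 -0.0789]
 -0.06 118 [-0.0118 -0.0096] [-0.0042  0.0092] [-0.0097 -0.0001 -0.0589]
 -0.04 219 [-0.0119 -0.0097] [-0.0039  0.0095] [-0.0096 -0.0001 -0.0398]
 -0.02 307 [-0.012  -0.0097] [-0.0039  0.0095] [-0.0096 -0.0001 -0.0197]
top s 74 [0.6301 0.0163 0.0396] [0.0315 0.0301 0.0108]
top m 86 [0.5315 0.0209 0.0423] [0.0396 0.0393 0.0151]
```

View pics/w8.png

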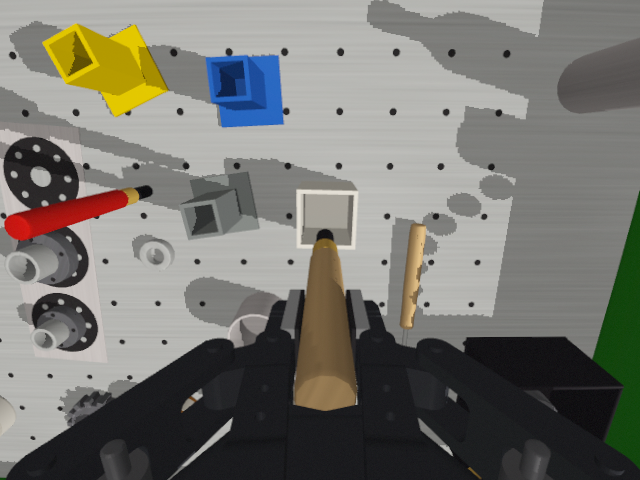

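The hubs are unmoved and the tip is over the square cup (326,238). Rinsing, then back above the holder.

Emit:
jog_arm --deltas '[[[0,1,35],[0,0,0],0.1],[[0,1,75],[0,0,0],0.1],[[0,1,100],[0,0,0],0.1],[[0,1,108],[0,0,0],0.1],[[0,1,108],[0,0,0],0.1],[[0,1,108],[0,0,0],0.1],[[0,1,108],[0,0,0],0.1],[[0,1,108],[0,0,0],0.1],[[0,1,108],[0,0,0],0.1],[[0,1,108],[0,0,0],0.1]]'

```text
time: 29.4
tcp_pos: [0.4685, 0.3765, 0.1496]
ee_rot: [-0.005, 3.14, 0.001]
wrist_force: [-0.8, -0.1, -0.7]
gripper_width: 0.0193
grasp_force: 29.7
```

Emit:
jog_arm --deltas '[[[0,0,0],[0,0,0],0.1],[[0,0,0],[0,0,0],0.1],[[0,0,0],[0,0,0],0.1],[[0,0,0],[0,0,0],0.1],[[0,0,0],[0,0,0],0.1],[[0,0,0],[0,0,0],0.1],[[0,0,0],[0,0,0],0.1],[[0,0,-30],[0,0,0],0.1],[[0,0,-70],[0,0,0],0.1],[[0,0,-105],[0,0,0],0.1]]'

```text
time: 30.4
tcp_pos: [0.4681, 0.3762, 0.2555]
ee_rot: [-0.005, 3.141, -0.0]
wrist_force: [-1.2, 0.0, -0.7]
gripper_width: 0.0193
grasp_force: 29.7
```

Emit:
jog_arm --deltas '[[[0,-30,0],[0,0,0],0.1],[[1,-65,0],[0,0,0],0.1],[[1,-100,0],[0,0,0],0.1],[[1,-118,0],[0,0,0],0.1],[[1,-122,0],[0,0,0],0.1],[[1,-122,0],[0,0,0],0.1],[[1,-122,0],[0,0,0],0.1]]'

```text
time: 31.1
tcp_pos: [0.4678, 0.255, 0.2541]
ee_rot: [-0.006, 3.14, 0.001]
wrist_force: [-0.1, -0.1, -0.5]
gripper_width: 0.0191
grasp_force: 29.8
```

Run:
```python
from h import *
o=st(); c=read_camera("wrist"); hubs(c); fit(c,.467,.3755,.07,.08,.05,"cup"); fit(c,.4653,.2529,.078,.090,.04,"sleeve"); brush(c,o); cv2.imwrite("pics/w9.png",cv2.resize(c["color"][140:300,230:430],None,fx=3,fy=3))
```

```text
{'time': 31.1, 'tcp_pos': [0.4678, 0.255, 0.2541], 'ee_rot': [-0.006, 3.1404, 0.0009], 'wrist_force': [-0.0743, -0.1466, -0.5443], 'gripper_width': 0.0191, 'grasp_force': 29.7605, 'joints': [0.3605, 0.2789, -0.1991, 1.0914, 0.0001, 0.3567]}
m boss 687 [0.5304 0.0232 0.0436] [0.0403 0.0421 0.0111]
s boss 407 [0.6303 0.0183 0.0386] [0.0338 0.0326 0.0092]
cup 1119 [0.4672 0.3756 0.0733] [0.0614 0.0621 0.0065]
sleeve 531 [0.4652 0.2531 0.0819] [0.0403 0.0398 0.0073]
 lowest [-0.1192 -0.1187 -0.1187 -0.1185 -0.1184 -0.1183 -0.1183 -0.1181]
 -0.12 26 [-0.0088 -0.0071] [-0.0035  0.0059] [-0.0074 -0.0005 -0.1168]
 -0.1 71 [-0.009  -0.0067] [-0.0032  0.0064] [-0.0075 -0.0004 -0.1   ]
 -0.08 100 [-0.0109 -0.0091] [-0.0037  0.0084] [-0.009  -0.0003 -0.079 ]
 -0.06 119 [-0.0117 -0.0094] [-0.0041  0.0093] [-0.0096 -0.0003 -0.0589]
 -0.04 220 [-0.0119 -0.0098] [-0.0036  0.0096] [-0.0096 -0.0003 -0.0398]
 -0.02 298 [-0.012  -0.0097] [-0.0034  0.0096] [-0.0096 -0.0003 -0.0197]
```

View pics/w9.png

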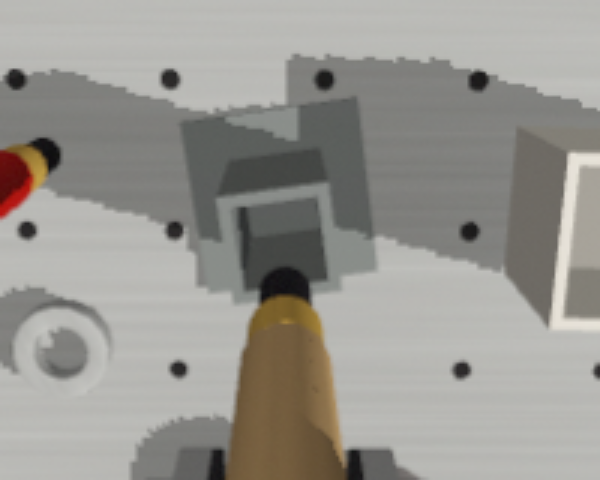

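The tip is just over the grey sleeve mouth, about 1.5 mm off. Correcting and inserting.

Emit:
jog_arm --deltas '[[[1,-1.5,0],[0,0,0],0.1],[[1,-1.5,15],[0,0,0],0.1],[[1,-1.5,30],[0,0,0],0.1],[[1,-1.5,42],[0,0,0],0.1],[[1,-1.5,52],[0,0,0],0.1],[[1,-1.5,62],[0,0,0],0.1],[[1,-1.5,70],[0,0,0],0.1],[[1,-1.5,75],[0,0,0],0.1],[[1,-1.5,75],[0,0,0],0.1],[[1,-1.5,75],[0,0,0],0.1]]'

```text
time: 32.15
tcp_pos: [0.4669, 0.2528, 0.1793]
ee_rot: [-0.005, 3.14, 0.0]
wrist_force: [0.1, -0.1, -0.0]
gripper_width: 0.0192
grasp_force: 29.8
```

Emit:
jog_arm --deltas '[[[0,0,10],[0,0,0],0.1],[[0,0,20],[0,0,0],0.1],[[0,0,30],[0,0,0],0.1],[[0,0,40],[0,0,0],0.1],[[0,0,47],[0,0,0],0.1],[[0,0,52],[0,0,0],0.1],[[0,0,54],[0,0,0],0.1],[[0,0,54],[0,0,0],0.1],[[0,0,54],[0,0,0],0.1]]'

```text
time: 33.05
tcp_pos: [0.4671, 0.2529, 0.1254]
ee_rot: [-0.005, 3.14, 0.0]
wrist_force: [-0.4, -0.5, 0.4]
gripper_width: 0.0193
grasp_force: 29.8
```

Tip at about 7 mm height and no side force. Lowering the last 3 mm, releasing, and rising.

Emit:
jog_arm --deltas '[[[0,0,2],[0,0,0],0.1],[[0,0,3],[0,0,0],0.1],[[0,0,3],[0,0,0],0.1],[[0,0,3],[0,0,0],0.25],[[0,0,3],[0,0,0],0.4],[[0,0,3],[0,0,0],0.6],[[0,0,3],[0,0,0],0.6],[[0,0,3],[0,0,0],0.6],[[0,0,3],[0,0,0],0.6],[[0,0,3],[0,0,0],0.6]]'

```text
time: 34.05
tcp_pos: [0.4668, 0.2528, 0.1221]
ee_rot: [-0.005, 3.141, -0.0]
wrist_force: [0.5, -0.1, 0.7]
gripper_width: 0.0514
grasp_force: 0.0
```

Emit:
jog_arm --deltas '[[[0,0,-15],[0,0,0],0.6],[[0,0,-40],[0,0,0],0.6],[[0,0,-70],[0,0,0],0.6],[[0,0,-100],[0,0,0],0.6],[[0,0,-125],[0,0,0],0.6],[[0,0,-130],[0,0,0],0.6],[[0,0,-130],[0,0,0],0.6],[[0,0,-130],[0,0,0],0.6]]'

```text
time: 34.85
tcp_pos: [0.466, 0.2525, 0.2508]
ee_rot: [0.005, -3.141, 0.001]
wrist_force: [0.7, 0.4, -0.6]
gripper_width: 0.0509
grasp_force: 0.0
```

Run:
```python
from h import *
o=st(); c=read_camera("wrist"); s=read_camera("scene"); hubs(c); fit(c,.467,.253,.177,.195,.03,"brush top"); cv2.imwrite("pics/w10.png",c["color"]); fit(s,.63,.0165,.034,.045,.05,"scene s"); fit(s,.53,.022,.034,.05,.03,"scene m");fit(c,.6146,.2904,.055,.064,.05,"pot");fit(c,.467,.3755,.07,.08,.05,"cup")
```

```text
{'time': 34.85, 'tcp_pos': [0.466, 0.2525, 0.2508], 'ee_rot': [0.005, -3.1409, 0.001], 'wrist_force': [0.6946, 0.3896, -0.6382], 'gripper_width': 0.0509, 'grasp_force': 0.0, 'joints': [0.3575, 0.2775, -0.2097, 1.0846, -0.0004, 0.3543]}
m boss 697 [0.53   0.0233 0.0436] [0.0398 0.0418 0.0111]
s boss 382 [0.6298 0.0179 0.0385] [0.0327 0.0331 0.0089]
brush top 653 [0.4645 0.2526 0.1811] [0.0187 0.0191 0.0079]
scene s 117 [0.6331 0.0179 0.0394] [0.0328 0.0328 0.0106]
scene m 171 [0.5341 0.0232 0.042 ] [0.0408 0.0435 0.016 ]
pot 489 [0.6145 0.2905 0.058 ] [0.0672 0.0633 0.0059]
cup 1146 [0.4672 0.3755 0.0733] [0.0617 0.062  0.0065]
```

View pics/w10.png

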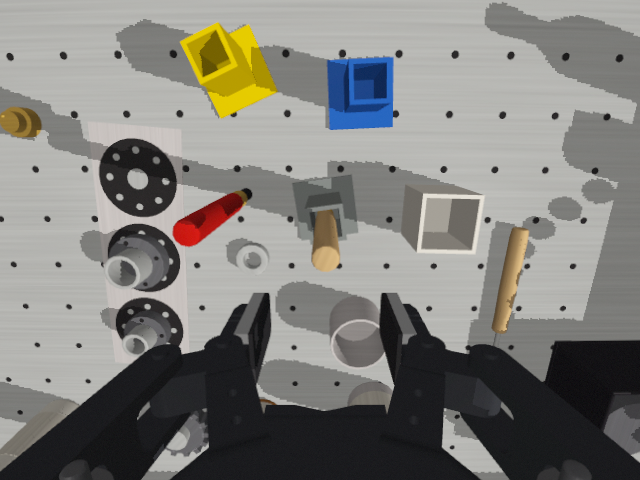

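The brush stands in its grey holder (325,255). Both hubs are centred on their pads, pot and cup have not moved, and the robot touches nothing. Handing in.

```bash
python3 -c "
from rig import *
print(finish_job())"
```

```text
the job is handed in; nothing more can be done
None
```

I handed the job in after about 35 s of robot time, with every step carried out: the small and medium hubs (no large hub was present) are centred on their pads to about 3 mm and brushed about 4 s each, and the rinsed brush stands upright in its grey holder. The hand-in returned no verdict.

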